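# Hang the slotted test load on the load pin

## Robot

A 6-joint arm with a two-finger parallel gripper is mounted at the origin on a cart in front of the work surface, level with it; the furniture and walls round the work are solid. World frame = base frame: x ahead of the robot, y to its left, z up, the work surface at z = 0. Lengths are in mm, angles in rad, forces in N, time in s.
With the tool pointing down it reaches from about 425 to 950 mm from the base axis. Payload 3.5 kg.
Tool frame: the origin (TCP) lies midway between the tips of the shut fingers; the grasp point (between the pads) lies manip.grip_depth behind it (manip.grip_depth is the distance from the TCP to the grasp point, in mm); z points along the fingers, x is the direction in which the jaws open and shut, and the axes are right-handed (so a half turn about z gives the same grasp; the last joint's range is limited). The gripper opens to 85 mm and grips with 20 to 120 N. Pads are 22 mm wide; open, the fingers measure 114 mm over their backs; the gripper's body (76 mm by 85 mm) begins 54 mm behind the grasp point. The pads swing forward as they close: fully open they stand 13 mm farther back than shut.
Start: joints at [0.997, 0.286, 1.577, -0, 1.279, -0.15], TCP at [277.541, 615.286, 231.325] pointing down, gripper open.
Joint ranges: [-2.77, 2.77], [-0.9, 2.22], [0.21, 2.48], [-1.53, 4.67], [0.24, 2.81], [-2.84, 2.84]. Speed limits (rad/s): [2.79, 2.79, 3.14, 3.14, 3.14, 3.14].

## Interface

Orientations are given as a unit quaternion [w, x, y, z].
In Python, from workcell import manip gives the robot as it stands.
- The arm moves only by the tool play_rows, never from a script. Its argument "commands" is text: rows parted by semicolons, each of 5 numbers parted by spaces: the opening, from 0 (shut) to 1 (fully open), then the shift along the tool's x, y, z in m, then the turn about the tool's z in degrees. In form: jaw x y z roll; .... A call has 1 to 5 rows; each row is the pose to reach, as a shift and turn from the pose commanded when the call began, along the tool's axes at that moment; what a row does not reach only later rows make up. A row lasts 1/10 s, in which the tool goes at most 50 mm and 8.59 degrees, less where a joint would pass 70% of its speed; a pose out of reach is approached as far as the arm can. A call with a gripper value outside its range is refused whole. The fingers move at their own pace and stop on an object; the grip force is fixed at half the most. Time passes only in rows, so rows that repeat a pose let the fingers close. It gives the time, the measured TCP pose, the force and the opening at its end, in the units of the state.
- manip.read_state(): the state, without advancing time (a new reading comes with each control period).
- manip.grab_frame(name): name is "scene" or "top" or "wrist"; returns a dict with "img" (400x640x3 uint8, red, green, blue), "fovy" (degrees; the focal length in pixels is half the picture's height over the tangent of half this angle, whatever the lens; pixels are square), "cx", "cy" (the principal point, pixels), "T" (4x4, takes a point from camera to world coordinates). Camera axes: x right, y down, z forward; pixel columns grow to the right and rows downward; lengths in mm; the calibration is good to about 2 mm. A picture is of the moment at which its call begins. There is no depth.
- manip.hand_in(): hands the job in, once; it reports no verdict.
Trained networks look in a picture, given as the dict that the camera call returned (one of the last four; its "shot" number tells which), for a name from the list of things; names that differ only in an ending like _2 or _b are one class to them, and where a whole thing is asked for, a point or a joint stands for the part that bears it (a point fixed in the world has none). Each returns a list of dicts, best first, with "confidence" (0 to 1); they miss things now and then, are a little off and sometimes report something else, mostly with a low value. They report only what shows in the picture. A call takes as long as a camera call. They do not tell look-alikes from the thing itself.
- manip.look_for(picture, name): "location" ([column, row] in pixels, amid what is visible of it).
- manip.landmark_of(picture, name): "location" ([column, row] in pixels: a listed point, or the origin of a listed thing).
The state is a dict: "clock": time; "joints": joint angles; "qd": joint speeds; "joint_efforts": joint torques, N m; "eef_pos": TCP position; "orientation": TCP orientation; "ft_force": force on the tool from outside, world axes, zero at the start; "torque": the same for the moment, N m; "gripper_width": finger opening in mm.
Only numpy, scipy, OpenCV 4.12 (cv2) and the standard library are available. Lean on these libraries where they do the work, as an engineer would, in place of code of your own. Each camera call takes 0.05 s, during which the arm holds its last target.

## Task

Take the test load whose strap has the slot that is open at one side and hang it on the pin of the load stand, between the post and the pin's head: slide the slot sideways over the pin, let the load down until the pin sits fully home in the notch at the top of the slot, and leave it hanging still and free of the bench. Leave the other load, whose strap has a round hole, where it stands.

Things in the scene. Friction and masses are not known exactly. Their poses are not given: they have to be found in the camera images.
- slot_load_center (a point): Load to hang: steel disc (54 mm dia, 30 high), on it an upright strap (56 wide, 6 thick) with a black grip block on top; 168 mm high, 0.36-0.59 kg, stands free. Point: on its axis, half-way up (84 mm). x: strap's normal, y: strap's width, z up. Grip block 14 (x) x 40 (y) x 33 mm, centre 67.5 mm above the point; grip it from above across x.
- slot_notch (a point): In the slotted load's strap, same axes, 12 mm above the load's centre: where the pin's axis lies when home. The slot opens at the strap's +y edge (y 28), there from z -30 to -6 mm of this point, and ends at y -12. Round y = 0 its roof rises by sloping sides to a notch, flat top at z +5, y -7 to 7; the lip on the mouth side (y 15 to 28) hangs to z -6.
- pin_mid (a point): Load pin: level, steel, 10 mm dia, 128 mm above the bench, from an upright post (146 high, 32 wide, 18 thick) to a 28 mm dia head, 10 long, too big for slot or hole. Point: on its axis, midway of the 72 mm between post face (+x) and head (-x); a 3 mm collar, 20 dia, at the post. x along the pin, y level across, z up. Fixed stand, grey base plate 110 x 100 x 12.
- hole_load_center (a point): The other load, to be left alone: wider, flatter steel disc (66 mm dia, 22 high), narrower strap (42 wide) with a closed round 18 mm hole, the same grip block; 168 mm high, stands free. Point: on its axis, half-way up (84 mm). x: strap's normal, z up.
Not all that is in view belongs to the job. Leave any orange look-alike of the part that bears slot_load_center alone.

How it is judged:
By the outcome, as a careful person would: the job done as asked, in the order asked, and still so for the second after the job is handed in, with the robot touching nothing.
It also fails if it takes over 48 s, if anything falls off the work surface, if the arm or the gripper's body presses on something with over 40 N, if the wrist force passes 120 N, or if a joint passes its speed limit or range.

## Working session

There is one attempt and no reset: what is moved stays moved. The work goes in short steps, Python scripts to look and compute and a tool call to move; the robot and the scene stay as the last step left them, time stands still between calls to the robot, and variables do not carry over. Pictures are saved under pics/ and viewed, and the job is handed in when it is done.

Besides the shell and the picture viewer there is one more tool, called after "Emit:" as name(argument=value, ...), one argument or row to a line, values as JSON. play_rows: Moves the arm, as the interface text tells. Its arguments: {"type":"object","properties":{"commands":{"type":"string"}},"required":["commands"]}

```bash
ls; mkdir -p pics; cat > h.py <<'E'
import numpy as np, cv2
from workcell import manip
def shot(n,name):
    p=manip.grab_frame(n); cv2.imwrite(f'pics/{name}.png',p['img'][:,:,::-1]); return p
def ray(p,uv):
    f=p['img'].shape[0]/2/np.tan(np.radians(p['fovy'])/2)
    T=np.array(p['T']); d=T[:3,:3]@np.array([(uv[0]-p['cx'])/f,(uv[1]-p['cy'])/f,1.]); return T[:3,3],d/np.linalg.norm(d)
def atz(p,uv,z):
    o,d=ray(p,uv); return o+d*(z-o[2])/d[2]
def proj(p,X):
    f=p['img'].shape[0]/2/np.tan(np.radians(p['fovy'])/2)
    T=np.array(p['T']); c=T[:3,:3].T@(np.array(X)-T[:3,3]); return np.array([c[0]/c[2]*f+p['cx'],c[1]/c[2]*f+p['cy']])
def tri(rs):
    A=np.zeros((3,3));b=np.zeros(3)
    for o,d in rs:
        P=np.eye(3)-np.outer(d,d);A+=P;b+=P@o
    X=np.linalg.solve(A,b); return X,[np.linalg.norm((np.eye(3)-np.outer(d,d))@(X-o)) for o,d in rs]
E
python3 - <<'E'
from h import *
s=manip.read_state();print({k:np.round(v,3).tolist() for k,v in s.items()}, manip.grip_depth)
for n in ['scene','top','wrist']:
    p=shot(n,n+'0'); print(n,p['fovy'],p['cx'],p['cy'],np.round(p['T'],3).tolist())
    for t in ['slot_load_center','slot_notch','pin_mid','hole_load_center']:
        print(t,[(np.round(q['location'],1).tolist(),round(q['confidence'],2)) for q in manip.landmark_of(p,t)])
E
```

```text
pics
{'clock': 0.0, 'joints': [0.997, 0.287, 1.578, -0.0, 1.279, -0.15], 'qd': [0.0, 0.001, -0.001, -0.001, 0.002, -0.001], 'joint_efforts': [-0.0, -40.596, -29.264, -0.0, 0.006, 0.0], 'eef_pos': [277.193, 614.73, 229.926], 'orientation': [0.001, 0.84, 0.543, -0.001], 'ft_force': [-0.062, 0.262, 0.408], 'torque': [-0.043, -0.059, -0.027], 'gripper_width': 85.55} 18.700000000000003
scene 51.13507772203668 319.9932403820398 199.48888668113335 [[0.778, -0.462, 0.426, 33.353], [-0.628, -0.582, 0.516, -645.647], [0.01, -0.669, -0.743, 1023.031], [0.0, 0.0, 0.0, 1.0]]
slot_load_center [([238.1, 162.6], 0.94), ([297.1, 202.2], 0.91), ([376.6, 211.2], 0.6)]
slot_notch [([292.4, 199.9], 0.89), ([237.8, 160.2], 0.67), ([374.3, 206.3], 0.67)]
pin_mid [([316.5, 221.3], 0.79)]
hole_load_center [([364.9, 288.4], 0.61)]
top 50.740965686403015 318.15023913736167 201.93820790099787 [[0.028, -0.983, 0.18, 326.279], [-0.999, -0.032, -0.021, -5.614], [0.026, -0.179, -0.983, 1320.715], [0.0, 0.0, 0.0, 1.0]]
slot_load_center [([201.5, 226.7], 0.84), ([294.0, 216.5], 0.57), ([349.2, 166.1], 0.55)]
slot_notch [([347.0, 166.2], 0.96), ([198.7, 223.3], 0.82), ([292.3, 213.1], 0.62)]
pin_mid [([334.8, 221.0], 0.6)]
hole_load_center [([407.2, 229.7], 0.93)]
wrist 69.83555247070862 317.6463668970093 204.56612423589266 [[0.411, 0.881, 0.235, 219.185], [0.912, -0.397, -0.106, 641.81], [0.0, 0.258, -0.966, 373.14], [0.0, 0.0, 0.0, 1.0]]
slot_load_center []
slot_notch []
pin_mid []
hole_load_center []
```

View pics/scene0.png

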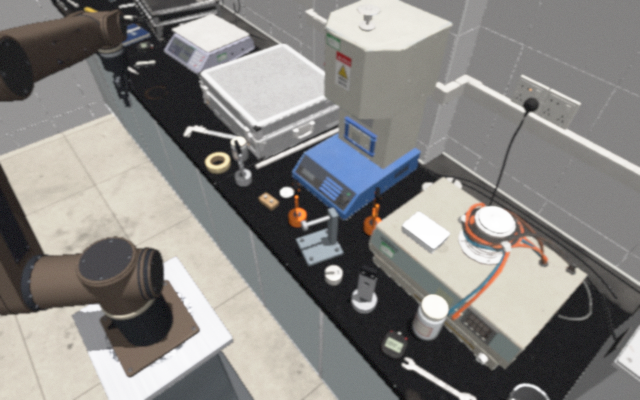

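View pics/top0.png

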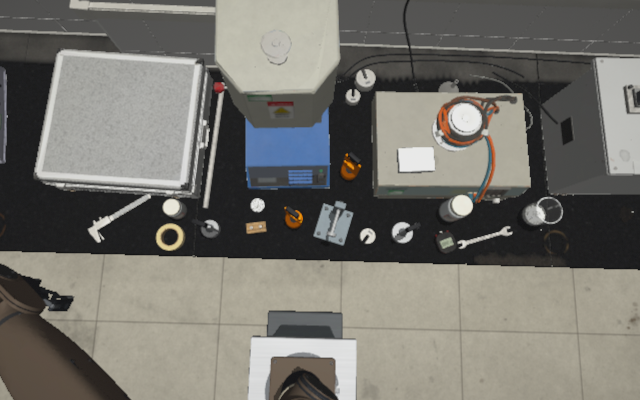

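```bash
python3 - <<'E'
import cv2
a=cv2.imread('pics/scene0.png')[110:350,190:450];cv2.imwrite('pics/scene0c.png',cv2.resize(a,None,fx=2.5,fy=2.5,interpolation=2)[:600])
a=cv2.imread('pics/top0.png')[120:280,170:430];cv2.imwrite('pics/top0c.png',cv2.resize(a,None,fx=3,fy=3,interpolation=2))
E
```

```text
(no output)
```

View pics/scene0c.png

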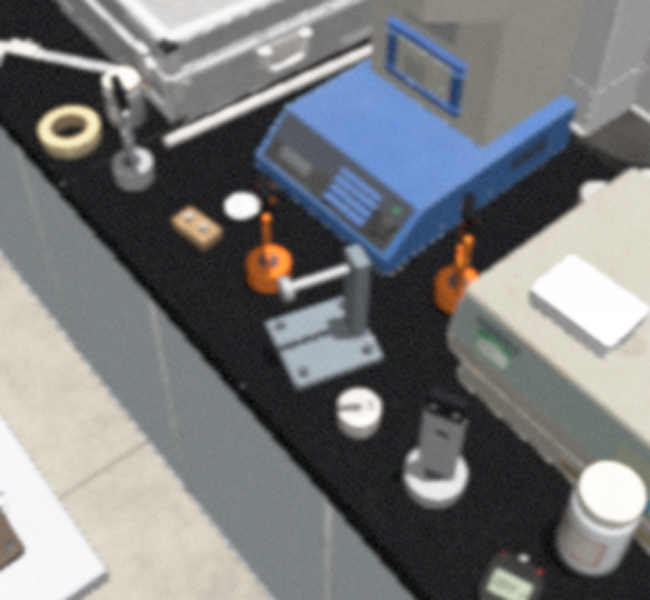

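View pics/top0c.png

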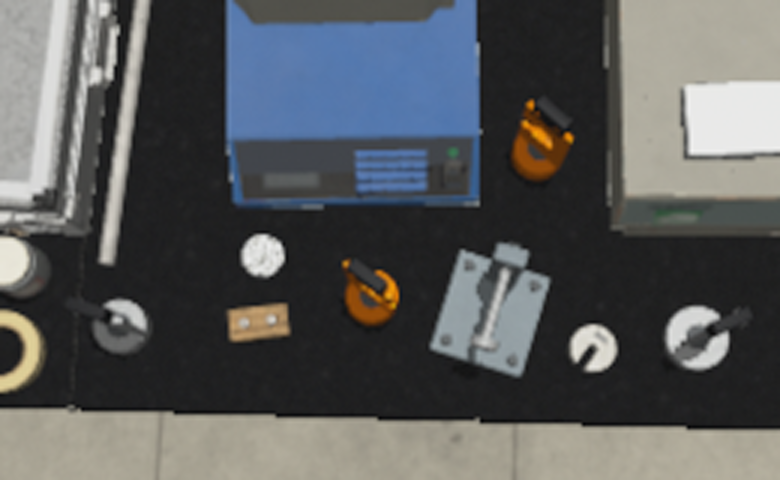

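```bash
python3 - <<'E'
from h import *
ps=manip.grab_frame('scene');pt=manip.grab_frame('top')
for n,a,b in [('slot c',[238.1,162.6],[201.5,226.7]),('notch',[237.8,160.2],[198.7,223.3]),('pin',[316.5,221.3],[334.8,221]),('hole',[364.9,288.4],[407.2,229.7]),('or1',[297.1,202.2],[294,216.5]),('or2',[376.6,211.2],[349.2,166.1])]:
    X,r=tri([ray(ps,a),ray(pt,b)]);print(n,X.round(1),np.round(r,1))
E
```

```text
slot c [468.9 310.7  72.7] [0.3 0.3]
notch [476.6 320.8  72.3] [2.7 2.7]
pin [490.4 -79.6 125.1] [1.1 1.1]
hole [ 476.6 -298.7   75. ] [2.7 2.7]
or1 [507.1  37.6  88.6] [1.3 1.3]
or2 [ 673.8 -126.8   75. ] [5.5 5.5]
```

View pics/wrist0.png

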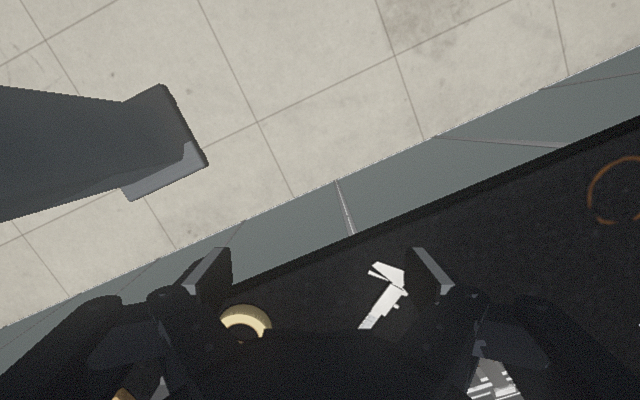

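Emit:
play_rows(
  commands="1 -0.211 0.108 0 42;1 -0.211 0.108 0 42;1 -0.211 0.108 0 42;1 -0.211 0.108 0 42;1 -0.211 0.108 0 42",
)

```text
clock: 1.35
eef_pos: [288.9, 376.2, 231.2]
orientation: [0.0, 0.979, 0.203, 0.0]
ft_force: [1.2, -0.3, 0.5]
gripper_width: 85.4
```

Emit:
play_rows(
  commands="1 0 0 0 42;1 0 0 0 42;1 0 0 0 42;1 0 0 0 42;1 0 0 0 42",
)

```text
clock: 1.85
eef_pos: [289.3, 378.5, 231.6]
orientation: [-0.0, 0.987, -0.162, 0.0]
ft_force: [-0.0, 0.2, -0.2]
gripper_width: 85.4
```

Emit:
play_rows(
  commands="1 0 0 0 6;1 0 0 0 6;1 0 0 0 6",
)

```text
clock: 2.15
eef_pos: [289.2, 378.5, 231.5]
orientation: [-0.0, 0.978, -0.209, 0.0]
ft_force: [-0.1, 1.0, 0.1]
gripper_width: 84.9
```

```bash
cat > look.py <<'E'
from h import *
import sys
def st():
    s=manip.read_state();print({k:np.round(s[k],3).tolist() for k in ['clock','joints','eef_pos','orientation','ft_force','gripper_width']});return s
def lm(p):
    for t in ['slot_load_center','slot_notch','pin_mid','hole_load_center']:
        print(t,[(np.round(q['location'],1).tolist(),round(q['confidence'],2)) for q in manip.landmark_of(p,t)])
if __name__=='__main__':
    st();p=shot('wrist',sys.argv[1]);lm(p);print(np.round(p['T'],3).tolist())
E
python3 look.py w1
```

```text
{'clock': 2.15, 'joints': [0.705, -0.165, 2.05, 0.0, 1.256, 1.127], 'eef_pos': [289.224, 378.545, 231.455], 'orientation': [-0.0, 0.978, -0.209, 0.0], 'ft_force': [-0.143, 0.994, 0.129], 'gripper_width': 84.897}
slot_load_center [([509.8, 191.0], 0.65)]
slot_notch [([514.2, 191.6], 0.56)]
pin_mid []
hole_load_center []
[[0.913, -0.395, -0.106, 317.018], [-0.409, -0.882, -0.235, 437.757], [-0.0, 0.258, -0.966, 373.323], [0.0, 0.0, 0.0, 1.0]]
```

View pics/w1.png

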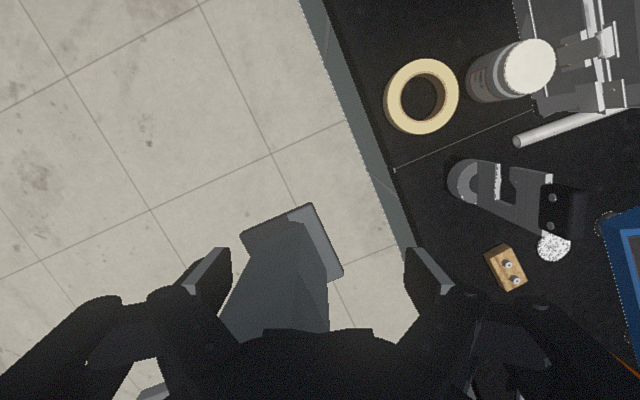

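```bash
python3 - <<'E'
import cv2
a=cv2.imread('pics/w1.png')[150:250,440:600];cv2.imwrite('pics/w1c.png',cv2.resize(a,None,fx=5,fy=5,interpolation=2))
a=cv2.imread('pics/top0.png')[200:250,180:240];cv2.imwrite('pics/t0c.png',cv2.resize(a,None,fx=10,fy=10,interpolation=2))
E
```

```text
(no output)
```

View pics/w1c.png

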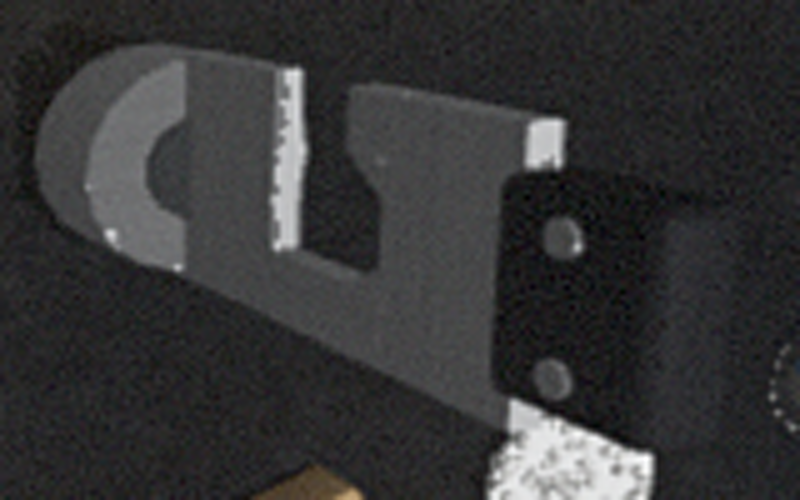

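View pics/t0c.png

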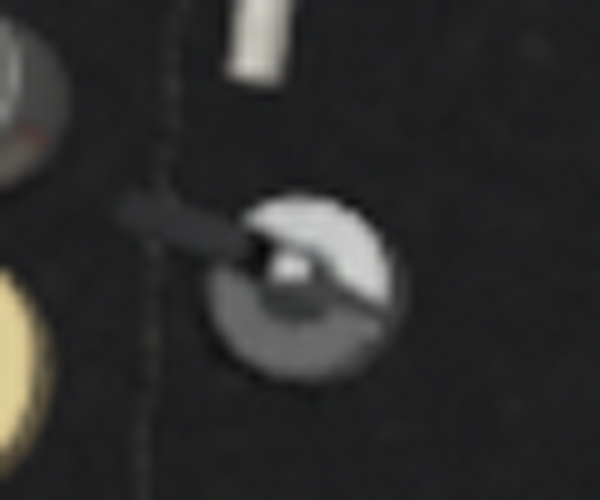

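```bash
cat > fit1.py <<'E'
from h import *
from scipy.optimize import least_squares
import pickle
p=manip.grab_frame('wrist')
pts=[([-3,28,66],(276,68)),([-3,-12,66],(274,249)),([-3,28,90],(348,88)),([-3,28,135],(527,120)),([3,28,135],(566,120)),([3,28,66],(302,68)),([-3,-28,135],(508,430))]
L=np.array([a for a,_ in pts],float);U=np.array([b for _,b in pts])/5+[440,150]-0.4
def W(v,L):
    c,s=np.cos(v[2]),np.sin(v[2]);return np.c_[v[0]+c*L[:,0]-s*L[:,1],v[1]+s*L[:,0]+c*L[:,1],L[:,2]+(v[3] if len(v)>3 else 0)]
for x0 in ([469,313,-.42],[469,313,-.42,0]):
    r=least_squares(lambda v:(np.array([proj(p,X) for X in W(v,L)])-U).ravel(),x0,loss='soft_l1')
    print(r.x.round(3),np.degrees(r.x[2]),'\n',r.fun.reshape(-1,2).round(1).tolist() if r.fun.size else 0)
E
python3 fit1.py
```

```text
[ 4.70053e+02  2.98472e+02 -2.75000e-01] -15.771509902952829 
 [[0.3, 0.6], [0.3, 0.3], [0.5, -0.4], [-0.5, 0.2], [-1.0, -0.9], [0.8, -0.2], [-0.2, 0.3]]
[ 4.68905e+02  2.99383e+02 -2.75000e-01  1.95600e+00] -15.783542881814812 
 [[0.2, 0.5], [0.2, 0.5], [0.4, -0.6], [-0.3, 0.1], [-0.7, -0.9], [0.7, -0.3], [-0.1, 0.7]]
```

```bash
python3 - <<'E'
from h import *
p=manip.grab_frame('top');print(atz(p,(210.2,228.5),30))
p=manip.grab_frame('scene')
f=1/2.5
print('scene disc',atz(p,(190+134*f,110+160*f),30))
E
```

```text
[469.40416464 294.54628842  30.        ]
scene disc [473.16040805 294.03376481  30.        ]
```

Emit:
play_rows(
  commands="1 0.197 -0.001 0 -8.4;1 0.197 -0.001 0 -8.4;1 0.197 -0.001 0 -8.4;1 0.197 -0.001 0 -8.4;1 0.197 -0.001 0 -8.4",
)

```text
clock: 3.05
eef_pos: [473.8, 295.8, 231.3]
orientation: [0.0, 0.99, -0.141, 0.001]
ft_force: [-0.4, 0.6, 0.2]
gripper_width: 85.2
```

```bash
python3 look.py w2
```

```text
{'clock': 3.05, 'joints': [0.377, 0.03, 1.866, -0.001, 1.244, 0.66], 'eef_pos': [473.778, 295.774, 231.254], 'orientation': [0.0, 0.99, -0.141, 0.001], 'ft_force': [-0.361, 0.64, 0.213], 'gripper_width': 85.223}
slot_load_center [([314.6, 191.5], 0.8)]
slot_notch [([308.2, 191.9], 0.6)]
pin_mid []
hole_load_center []
[[0.96, -0.269, -0.071, 492.816], [-0.278, -0.928, -0.249, 358.262], [0.001, 0.258, -0.966, 373.101], [0.0, 0.0, 0.0, 1.0]]
```

View pics/w2.png

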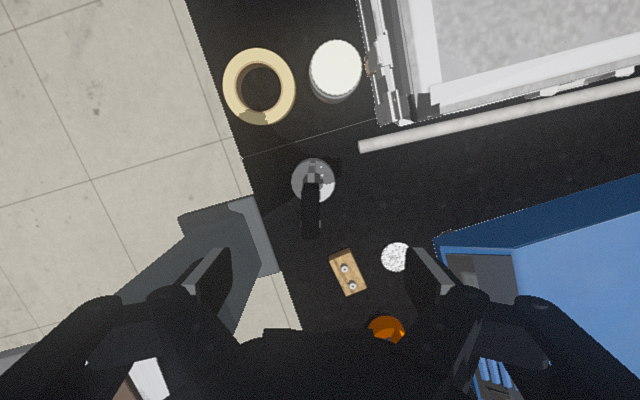

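```bash
python3 - <<'E'
from h import *
p=manip.grab_frame('wrist');cv2.imwrite('pics/w2b.png',p['img'][:,:,::-1]);print(manip.read_state()['eef_pos'])
im=cv2.resize(p['img'][140:260,260:380,::-1],None,fx=5,fy=5,interpolation=2).copy()
im=np.clip(im.astype(float)*2,0,255).astype(np.uint8)
def W(v,q):
    c,s=np.cos(v[2]),np.sin(v[2]);return [v[0]+c*q[0]-s*q[1],v[1]+s*q[0]+c*q[1],q[2]]
v=[469.5,299,-.275]
for pts,col in [([[-7,-20,168],[7,-20,168],[7,20,168],[-7,20,168]],(0,255,0)),([[27*np.cos(t),27*np.sin(t),30] for t in np.linspace(0,6.28,40)],(0,0,255))]:
    q=np.array([(proj(p,W(v,x))+.5-[260,140])*5 for x in pts]).astype(int);cv2.polylines(im,[q],True,col,1)
cv2.imwrite('pics/w2c.png',im)
E
```

```text
[468.02430872 299.14147764 231.29825977]
```

View pics/w2c.png

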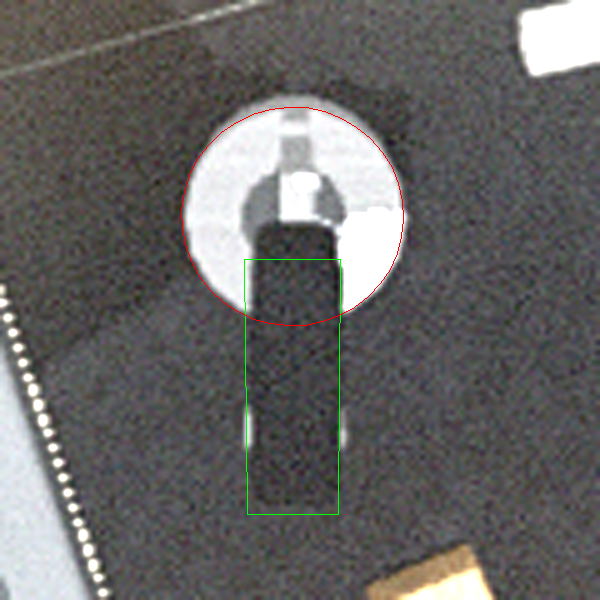

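Emit:
play_rows(
  commands="1 0.001 0 0.04 0;1 0.001 0 0.075 0;1 0.001 0 0.098 0;1 0.001 0 0.098 0;1 0.001 0 0.098 0",
)

```text
clock: 3.85
eef_pos: [469.6, 298.8, 133.9]
orientation: [-0.0, 0.991, -0.137, 0.0]
ft_force: [0.8, -0.4, 0.6]
gripper_width: 85.4
```

Emit:
play_rows(
  commands="0 0 0 0 0;0 0 0 0 0;0 0 0 0 0;0 0 0 0 0;0 0 0 0 0",
)

```text
clock: 4.35
eef_pos: [470.1, 298.3, 133.9]
orientation: [-0.0, 0.99, -0.138, -0.0]
ft_force: [-4.8, -0.2, 5.3]
gripper_width: 13.5
```

Emit:
play_rows(
  commands="0 0 0 0 0;0 0 0 0 0;0 0 0 0 0;0 0 0 0 0",
)

```text
clock: 4.75
eef_pos: [470.3, 298.3, 133.8]
orientation: [-0.0, 0.99, -0.138, 0.0]
ft_force: [-0.8, 0.0, 3.2]
gripper_width: 13.3
```

Emit:
play_rows(
  commands="0 0 0 -0.02 0;0 0 0 -0.06 0;0 0 0 -0.11 0;0 0 0 -0.16 0;0 0 0 -0.2 0",
)

```text
clock: 5.25
eef_pos: [470.1, 297.9, 334.5]
orientation: [0.0, 0.99, -0.138, 0.0]
ft_force: [0.9, 0.3, -3.7]
gripper_width: 13.5
```

Emit:
play_rows(
  commands="0 0 0 0 0;0 0 0 0 0;0 0 0 0 0",
)

```text
clock: 5.55
eef_pos: [468.9, 297.6, 329.2]
orientation: [0.002, 0.99, -0.138, -0.003]
ft_force: [0.2, -0.8, -4.6]
gripper_width: 13.4
```

```bash
python3 look.py w3; python3 - <<'E'
import cv2
a=cv2.imread('pics/scene0.png')[190:270,280:360];cv2.imwrite('pics/s0p.png',cv2.resize(a,None,fx=7,fy=7,interpolation=2))
a=cv2.imread('pics/top0.png')[190:255,300:390];cv2.imwrite('pics/t0p.png',cv2.resize(a,None,fx=8,fy=8,interpolation=2))
E
```

```text
{'clock': 5.55, 'joints': [0.383, -0.035, 1.753, -0.0, 1.43, 0.66], 'eef_pos': [468.906, 297.56, 329.154], 'orientation': [0.002, 0.99, -0.138, -0.003], 'ft_force': [0.202, -0.754, -4.648], 'gripper_width': 13.405}
slot_load_center [([318.3, 222.3], 0.61)]
slot_notch [([313.1, 228.4], 0.67)]
pin_mid [([314.4, 227.4], 0.46)]
hole_load_center []
[[0.962, -0.262, -0.077, 488.77], [-0.273, -0.929, -0.251, 360.373], [-0.006, 0.262, -0.965, 470.747], [0.0, 0.0, 0.0, 1.0]]
```

View pics/w3.png

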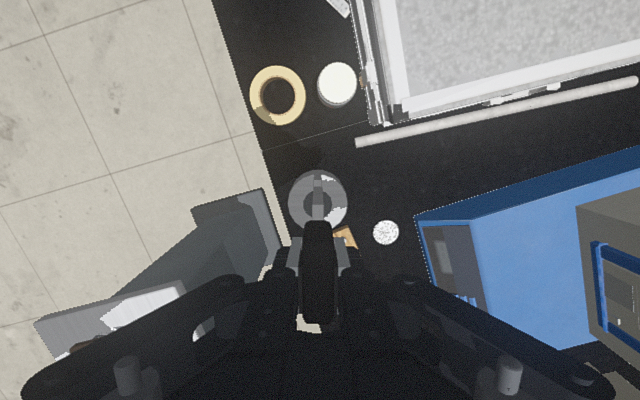

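View pics/s0p.png

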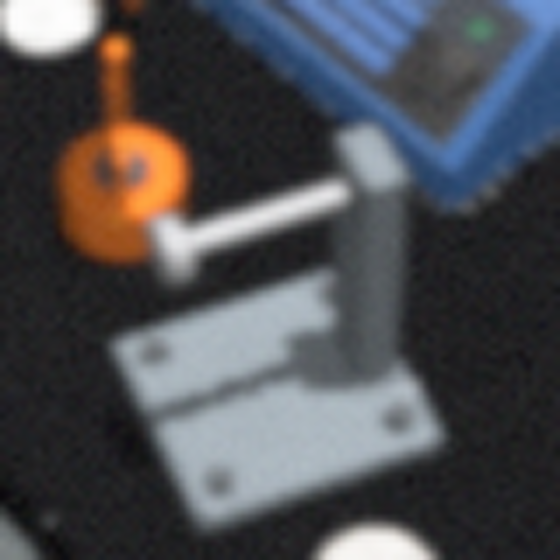

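View pics/t0p.png

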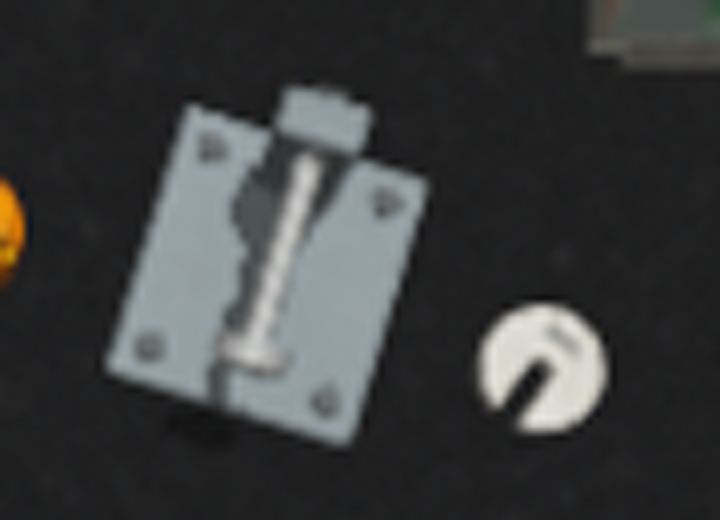

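```bash
cat > fit2.py <<'E'
from h import *
pt=manip.grab_frame('top');ps=manip.grab_frame('scene')
t=lambda a:(a[0]/8+300-.5,a[1]/8+190-.5)
s=lambda a:(a[0]/7+280-.5,a[1]/7+190-.5)
C=[atz(pt,t(q),12)[:2] for q in [(188,103),(430,180),(350,443),(107,370)]]
D=[atz(ps,s(q),12)[:2] for q in [(112,345),(330,270),(445,435),(205,528)]]
for c in (C,D):
    c=np.array(c);print(c.round(1).tolist(),[np.linalg.norm(c[i]-c[i-1]).round(1) for i in range(4)],c.mean(0).round(1))
c=np.array(C);d1=(c[0]-c[3]);d2=c[1]-c[2];d3=c[0]-c[1];d4=c[3]-c[2];print('yaw',[np.degrees(np.arctan2(d[1],d[0])).round(1) for d in (d1,d2)],[np.degrees(np.arctan2(d[1],d[0])).round(1)-90 for d in (d3,d4)])
print('post top front edge',atz(pt,t((275,130)),146),atz(pt,t((362,155)),146))
for a,b in [((312,160),(345,188)),((250,355),(175,245))]:
    print(tri([ray(pt,t(a)),ray(ps,s(b))]))
a=atz(pt,t((312,160)),128);b=atz(pt,t((257,340)),128);print('pin',a,b,np.degrees(np.arctan2(a[1]-b[1],a[0]-b[0])),(a+b)/2,np.linalg.norm(a-b))
E
python3 fit2.py
```

```text
[[565.0, -48.7], [537.4, -144.8], [433.1, -115.0], [458.6, -19.9]] [np.float64(110.3), np.float64(100.0), np.float64(108.4), np.float64(98.4)] [498.5 -82.1]
[[455.5, -21.3], [554.5, -48.1], [536.5, -145.5], [429.9, -119.1]] [np.float64(101.1), np.float64(102.6), np.float64(99.1), np.float64(109.8)] [494.1 -83.5]
yaw [np.float64(-15.1), np.float64(-15.9)] [np.float64(-16.099999999999994), np.float64(-15.0)]
post top front edge [531.89809713 -75.32505833 146.        ] [ 523.9272522  -106.30000975  146.        ]
(array([524.33249717, -89.82948347, 130.20563189]), [np.float64(0.15696881250171482), np.float64(0.15696881250170555)])
(array([454.32706434, -69.52957254, 128.57282561]), [np.float64(0.7109116024366857), np.float64(0.7109116024367867)])
pin [524.55939861 -89.90855887 128.        ] [459.16988983 -71.59609427 128.        ] -15.645010730257052 [491.86464422 -80.75232657 128.        ] 67.90533277190491
```

Emit:
play_rows(
  commands="0 0.004 0.012 -0.005 0;0 0.012 0.04 -0.01 0;0 0.022 0.075 -0.01 0;0 0.032 0.11 -0.01 0;0 0.042 0.145 -0.01 0",
)

```text
clock: 6.4
eef_pos: [470.6, 145.3, 344.1]
orientation: [0.0, 0.99, -0.138, 0.001]
ft_force: [-0.0, -1.0, -3.2]
gripper_width: 13.3
```

Emit:
play_rows(
  commands="0 0.010 0.035 0 0;0 0.020 0.07 0 0;0 0.030 0.105 0 0;0 0.041 0.14 0 0;0 0.051 0.175 0 0",
)

```text
clock: 6.9
eef_pos: [471.5, -37.2, 344.2]
orientation: [0.0, 0.99, -0.138, 0.001]
ft_force: [0.6, 0.3, -4.3]
gripper_width: 13.6
```

Emit:
play_rows(
  commands="0 0.010 0.035 0 0;0 0.020 0.07 0 0;0 0.029 0.097 0 0;0 0.034 0.112 0 0;0 0.034 0.112 0 0",
)

```text
clock: 7.4
eef_pos: [473.7, -154.0, 343.6]
orientation: [0.0, 0.99, -0.14, 0.0]
ft_force: [0.4, 0.4, -4.3]
gripper_width: 13.3
```

Emit:
play_rows(
  commands="0 0 0 0 0;0 0 0 0 0;0 0 0 0 0",
)

```text
clock: 7.7
eef_pos: [474.1, -151.0, 343.5]
orientation: [-0.0, 0.991, -0.137, 0.0]
ft_force: [-0.2, 0.7, -4.3]
gripper_width: 13.2
```

```bash
python3 look.py w4
```

```text
{'clock': 7.7, 'joints': [-0.513, -0.181, 1.861, 0.0, 1.461, -0.237], 'eef_pos': [474.142, -150.983, 343.454], 'orientation': [-0.0, 0.991, -0.137, 0.0], 'ft_force': [-0.237, 0.667, -4.289], 'gripper_width': 13.207}
slot_load_center [([451.3, 117.1], 0.85), ([300.4, 18.6], 0.82), ([316.0, 221.5], 0.63)]
slot_notch [([316.1, 226.8], 0.84), ([454.9, 118.2], 0.67), ([299.8, 16.9], 0.61), ([317.7, 223.0], 0.45)]
pin_mid []
hole_load_center []
[[0.962, -0.262, -0.07, 492.996], [-0.272, -0.93, -0.248, -88.53], [-0.0, 0.258, -0.966, 485.337], [0.0, 0.0, 0.0, 1.0]]
```

View pics/w4.png

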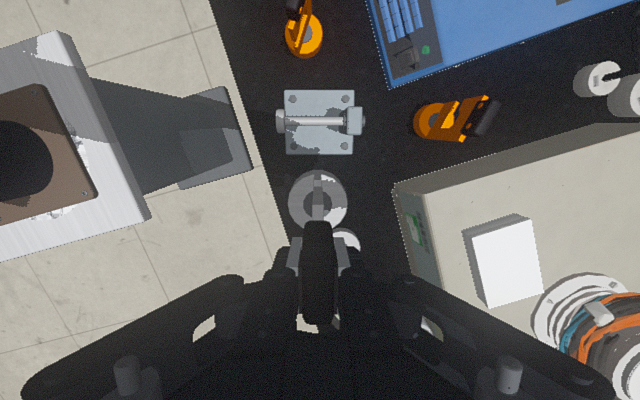

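```bash
python3 - <<'E'
import cv2,numpy as np
a=cv2.imread('pics/w4.png')[80:170,265:375];a=np.clip(a*1.3,0,255).astype('uint8');cv2.imwrite('pics/w4p.png',cv2.resize(a,None,fx=7,fy=6.5 and 7,interpolation=2)[:600])
a=cv2.imread('pics/w4.png')[160:260,270:370];a=np.clip(a*1.5,0,255).astype('uint8');cv2.imwrite('pics/w4l.png',cv2.resize(a,None,fx=6,fy=6,interpolation=2))
E
```

```text
(no output)
```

View pics/w4p.png

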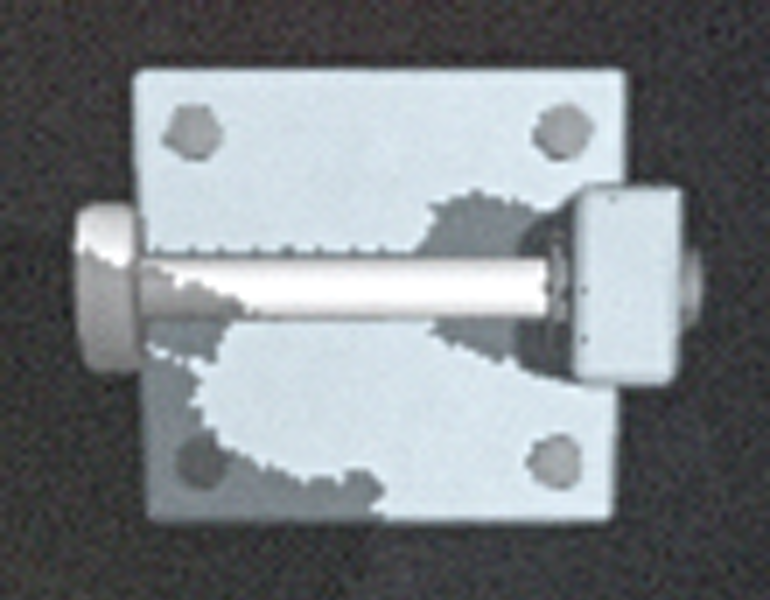

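View pics/w4l.png

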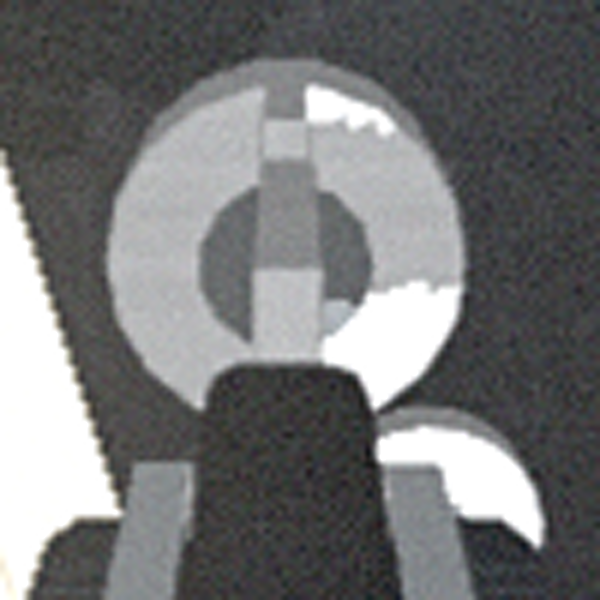

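```bash
cat > ov.py <<'E'
from h import *
def M(v,q):
    c,s=np.cos(v[2]),np.sin(v[2]);return [v[0]+c*q[0]-s*q[1],v[1]+s*q[0]+c*q[1],q[2]]
def poly(im,p,v,pts,col,off,k):
    q=np.array([(proj(p,M(v,x))+.5-off)*k for x in pts]).astype(int);cv2.polylines(im,[q],True,col,1)
circ=lambda x,r,z:[[x,r*np.cos(t),z+r*np.sin(t)] for t in np.linspace(0,6.28,40)]
def pinov(im,p,v,off,k):
    poly(im,p,v,circ(-36,14,128),(0,0,255),off,k);poly(im,p,v,circ(-46,14,128),(0,0,255),off,k)
    poly(im,p,v,circ(33,10,128),(255,0,0),off,k)
    poly(im,p,v,[[-36,-5,128],[33,-5,128],[33,5,128],[-36,5,128]],(0,200,0),off,k)
    poly(im,p,v,[[36,-16,146],[54,-16,146],[54,16,146],[36,16,146]],(200,0,200),off,k)
E
cat > ov1.py <<'E'
from ov import *
p=manip.grab_frame('wrist')
off=np.array([265,80]);im=cv2.resize(p['img'][80:166,265:375,::-1],None,fx=7,fy=7,interpolation=2).copy()
import sys
pinov(im,p,[float(a) for a in sys.argv[1:3]]+[np.radians(float(sys.argv[3]))],off,7)
cv2.imwrite(f'pics/{sys.argv[4]}.png',im);print(manip.read_state()['eef_pos'],np.round(p['T'],3).tolist())
E
python3 ov1.py 493 -81 -15.7 ov1
```

```text
[ 474.13630827 -151.74248755  343.32509214] [[0.962, -0.263, -0.071, 493.078], [-0.273, -0.93, -0.248, -89.159], [-0.001, 0.258, -0.966, 485.229], [0.0, 0.0, 0.0, 1.0]]
```

View pics/ov1.png

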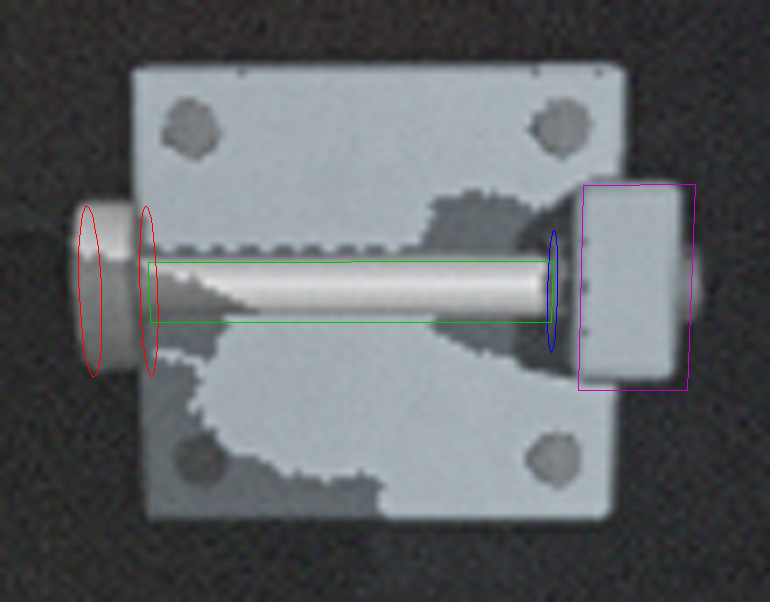

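```bash
cat > ov2.py <<'E'
from ov import *
import sys
p=manip.grab_frame('wrist');s=manip.read_state();e=s['eef_pos'];print(np.round(e,1),np.round(s['orientation'],4))
w,x,y,z=s['orientation'];yaw=np.arctan2(2*x*y,x*x-y*y) ;print(np.degrees(yaw))
dx,dy,dyaw=[float(a) for a in sys.argv[1:4]]
v=M([e[0],e[1],yaw],[dx,dy,0])[:2]+[yaw+np.radians(dyaw)];b=e[2]-133.8
off=np.array([265,80]);k=6
im=cv2.resize(p['img'][80:180,265:375,::-1],None,fx=k,fy=k,interpolation=2).copy()
off=np.array([265,160]);im=cv2.resize(np.clip(p['img'][160:260,265:375,::-1]*1.4,0,255).astype('uint8'),None,fx=k,fy=k,interpolation=2).copy()
poly(im,p,v,[[27*np.cos(t),27*np.sin(t),b+30] for t in np.linspace(0,6.28,40)],(0,0,255),off,k)
poly(im,p,v,[[-7,-20,b+168],[7,-20,b+168],[7,20,b+168],[-7,20,b+168]],(0,255,0),off,k)
poly(im,p,v,[[-3,28,b+135],[3,28,b+135],[3,28,b+90],[-3,28,b+90]],(255,255,0),off,k)
poly(im,p,v,[[-3,28,b+66],[3,28,b+66],[3,28,b+30],[-3,28,b+30]],(255,0,255),off,k)
cv2.imwrite(f'pics/{sys.argv[4]}.png',im)
E
python3 ov2.py 0 0.7 0 ov2
```

```text
[ 474.1 -151.9  343.3] [ 0.      0.9904 -0.1379 -0.    ]
-15.857690544023983
```

View pics/ov2.png

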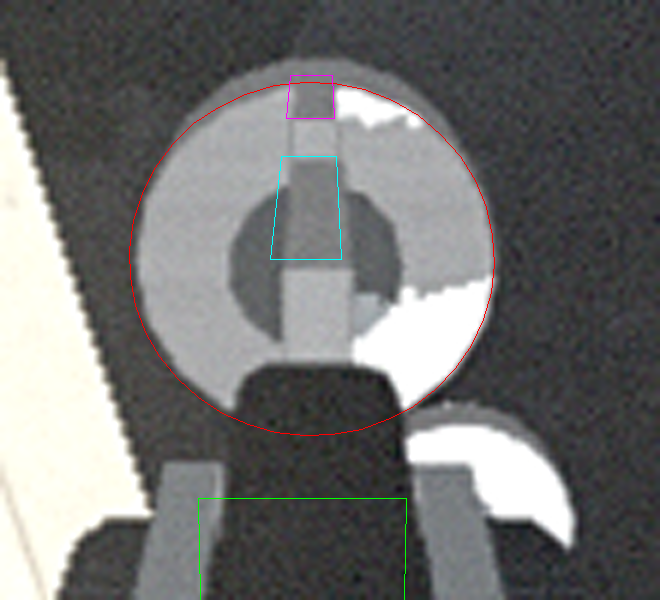

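Emit:
play_rows(
  commands="0 -0.002 0 0.02 0;0 -0.005 0 0.05 0;0 -0.005 0 0.08 0;0 -0.005 0 0.11 0;0 -0.005 0 0.135 0",
)

```text
clock: 8.55
eef_pos: [468.8, -150.4, 206.6]
orientation: [-0.0, 0.99, -0.138, -0.001]
ft_force: [0.3, 0.6, -4.6]
gripper_width: 13.5
```

Emit:
play_rows(
  commands="0 0 0 0.012 0;0 0 0 0.022 0;0 0 0 0.025 0;0 0 0 0.025 0;0 0 0 0.025 0",
)

```text
clock: 9.05
eef_pos: [470.1, -151.2, 184.8]
orientation: [0.0, 0.99, -0.138, 0.001]
ft_force: [0.3, 0.1, -3.7]
gripper_width: 13.3
```

```bash
python3 look.py w5; python3 - <<'E'
from h import *
for n in ['scene','top']: shot(n,n+'5')
a=cv2.imread('pics/scene5.png')[170:310,260:400];cv2.imwrite('pics/scene5c.png',cv2.resize(a,None,fx=4,fy=4,interpolation=2))
E
```

```text
{'clock': 9.05, 'joints': [-0.517, -0.076, 2.059, 0.0, 1.157, -0.24], 'eef_pos': [470.123, -151.183, 184.759], 'orientation': [0.0, 0.99, -0.138, 0.001], 'ft_force': [0.337, 0.07, -3.676], 'gripper_width': 13.284}
slot_load_center [([318.8, 223.4], 0.85), ([542.5, 108.8], 0.66)]
slot_notch [([314.0, 226.9], 0.87), ([557.9, 111.7], 0.57)]
pin_mid [([316.6, 115.3], 0.88), ([319.7, 219.7], 0.44)]
hole_load_center []
[[0.962, -0.265, -0.069, 488.769], [-0.273, -0.929, -0.249, -88.541], [0.002, 0.259, -0.966, 326.559], [0.0, 0.0, 0.0, 1.0]]
```

View pics/w5.png

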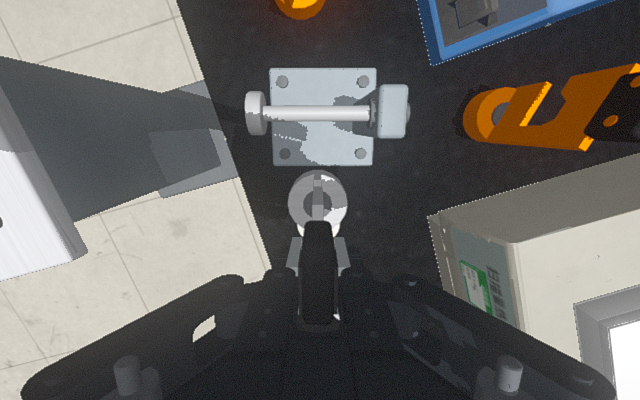

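View pics/scene5c.png

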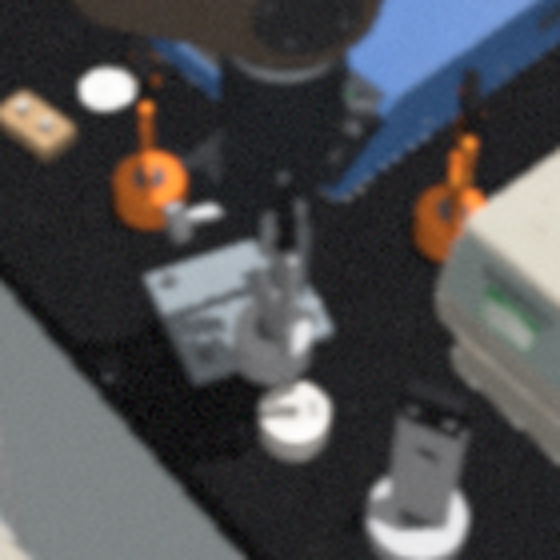

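```bash
cat > ov3.py <<'E'
from ov import *
import sys
p=manip.grab_frame('wrist');s=manip.read_state();e=s['eef_pos'];print(np.round(e,1))
w,x,y,z=s['orientation'];yaw=np.arctan2(2*x*y,x*x-y*y);print(np.degrees(yaw))
pv=[float(sys.argv[1]),float(sys.argv[2]),np.radians(-15.7)]
v=M([e[0],e[1],yaw],[.8,0,0])[:2]+[yaw];b=e[2]-133.8
d=np.array(v[:2])-pv[:2];c,sn=np.cos(pv[2]),np.sin(pv[2]);print('load in pin frame',c*d[0]+sn*d[1],-sn*d[0]+c*d[1],'bottom',b)
off=np.array([230,70]);k=4
im=cv2.resize(np.clip(p['img'][70:220,230:430,::-1]*1.2,0,255).astype('uint8'),None,fx=k,fy=k,interpolation=2).copy()
pinov(im,p,pv,off,k)
poly(im,p,v,[[27*np.cos(t),27*np.sin(t),b+30] for t in np.linspace(0,6.28,40)],(0,0,255),off,k)
poly(im,p,v,[[-3,28,b+135],[3,28,b+135],[3,28,b+90],[-3,28,b+90]],(255,255,0),off,k)
cv2.imwrite(f'pics/{sys.argv[3]}.png',im)
E
python3 ov3.py 492 -79.5 ov3
```

```text
[ 469.4 -150.8  183.6]
-15.881415110523056
load in pin frame -1.7012804950541884 -74.72693290297651 bottom 49.75079652419569
```

View pics/ov3.png

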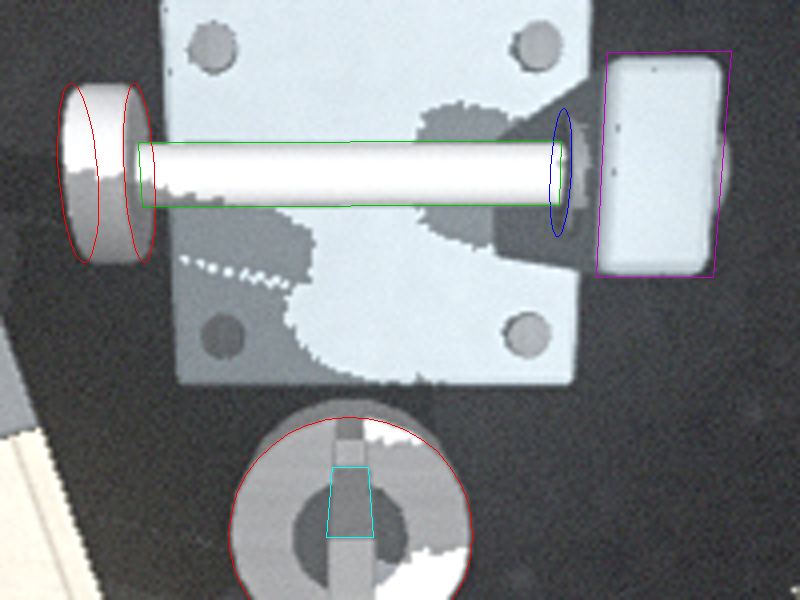

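Emit:
play_rows(
  commands="0 0 -0.01 0 0;0 0 -0.025 0 0;0 0 -0.037 0 0;0 0 -0.045 0 0;0 0 -0.05 0 0",
)

```text
clock: 9.95
eef_pos: [483.2, -101.7, 183.3]
orientation: [0.0, 0.99, -0.138, -0.0]
ft_force: [-0.5, -1.3, -3.3]
gripper_width: 13.3
```

```bash
python3 ov3.py 492 -79.5 ov4
```

```text
[ 483.2 -101.3  183.3]
-15.818189951893434
load in pin frame -1.727197710378281 -23.36010836962941 bottom 49.5010497496267
```

View pics/ov4.png

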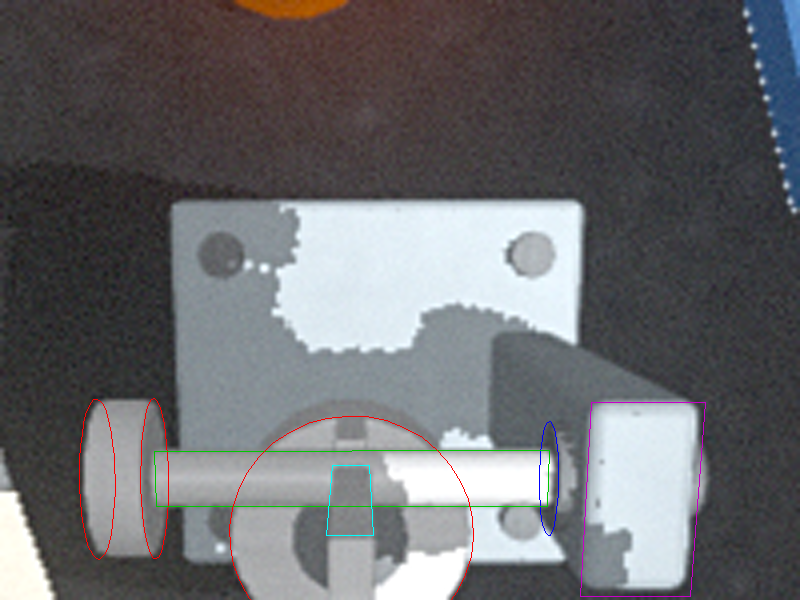

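Emit:
play_rows(
  commands="0 0 -0.007 0 0;0 0 -0.014 0 0;0 0 -0.02 0 0;0 0 -0.023 0 0;0 0 -0.0235 0 0",
)

```text
clock: 10.5
eef_pos: [489.5, -79.7, 183.3]
orientation: [0.0, 0.99, -0.138, -0.0]
ft_force: [-0.9, 0.2, -4.8]
gripper_width: 13.3
```

Emit:
play_rows(
  commands="0 0 0 0 0;0 0 0 0 0",
)

```text
clock: 10.7
eef_pos: [489.4, -80.2, 183.3]
orientation: [0.0, 0.99, -0.138, 0.0]
ft_force: [-0.3, 0.6, -4.2]
gripper_width: 13.1
```

```bash
python3 ov3.py 492 -79.5 ov5;python3 - <<'E'
from h import *
for n in ['scene','top']: shot(n,n+'6')
a=cv2.imread('pics/scene6.png')[170:310,260:400];cv2.imwrite('pics/scene6c.png',cv2.resize(a,None,fx=4,fy=4,interpolation=2))
E
```

```text
[489.4 -80.2 183.3]
-15.897397924667453
load in pin frame -1.5351764400883354 -1.427320625919353 bottom 49.523532456557405
```

View pics/ov5.png

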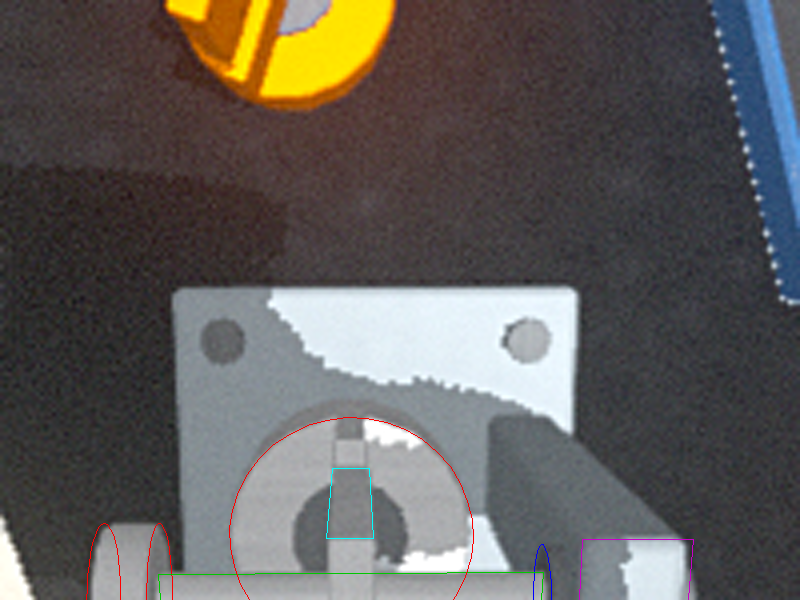

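View pics/scene6c.png

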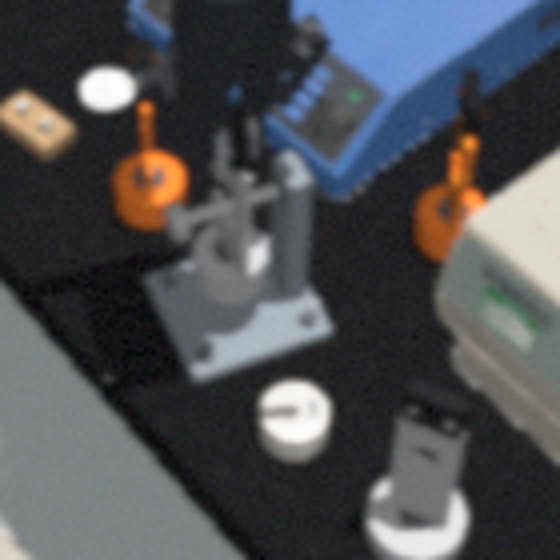

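Emit:
play_rows(
  commands="0 0 -0.001 0.004 0;0 0 -0.001 0.008 0;0 0 -0.001 0.012 0;0 0 -0.001 0.015 0;0 0 -0.001 0.015 0",
)

```text
clock: 11.35
eef_pos: [489.2, -78.9, 167.4]
orientation: [-0.0, 0.99, -0.138, -0.001]
ft_force: [-0.1, 0.4, -3.4]
gripper_width: 13.3
```

Emit:
play_rows(
  commands="0 0 0 0.001 0;0 0 0 0.001 0",
)

```text
clock: 11.55
eef_pos: [489.7, -79.1, 167.3]
orientation: [0.0, 0.99, -0.138, 0.0]
ft_force: [-0.3, -0.3, -3.9]
gripper_width: 13.3
```

Emit:
play_rows(
  commands="0 0 0 0.001 0;0 0 0 0.001 0",
)

```text
clock: 11.75
eef_pos: [489.7, -79.1, 166.3]
orientation: [0.0, 0.99, -0.138, -0.0]
ft_force: [-0.5, 0.2, -4.6]
gripper_width: 13.0
```

Emit:
play_rows(
  commands="0 0 0 0.001 0;0 0 0 0.001 0;0 0 0 0.001 0",
)

```text
clock: 12.05
eef_pos: [489.8, -79.2, 165.6]
orientation: [0.0, 0.99, -0.138, 0.0]
ft_force: [-0.1, -1.0, -2.2]
gripper_width: 13.4
```

Emit:
play_rows(
  commands="0 0 0 0.001 0;0 0 0 0.001 0;0 0 0 0.001 0",
)

```text
clock: 12.35
eef_pos: [490.0, -79.2, 165.4]
orientation: [0.0, 0.99, -0.138, 0.0]
ft_force: [-1.8, 0.9, 3.5]
gripper_width: 13.2
```

Emit:
play_rows(
  commands="0.3 0 0 0 0;0.4 0 0 0 0;0.5 0 0 0 0;0.6 0 0 0 0;0.6 0 0 0 0",
)

```text
clock: 12.85
eef_pos: [489.7, -79.1, 164.2]
orientation: [0.0, 0.99, -0.138, 0.0]
ft_force: [1.0, -0.1, -0.5]
gripper_width: 51.3
```

```bash
python3 look.py w7;python3 - <<'E'
from h import *
for n in ['scene','top']: shot(n,n+'7')
a=cv2.imread('pics/scene7.png')[170:310,260:400];cv2.imwrite('pics/scene7c.png',cv2.resize(a,None,fx=4,fy=4,interpolation=2))
E
```

```text
{'clock': 12.85, 'joints': [-0.365, -0.045, 2.069, -0.0, 1.117, -0.088], 'eef_pos': [489.697, -79.114, 164.221], 'orientation': [0.0, 0.99, -0.138, 0.0], 'ft_force': [0.983, -0.113, -0.542], 'gripper_width': 51.275}
slot_load_center [([547.5, 207.0], 0.98), ([295.2, 43.5], 0.96), ([318.6, 222.2], 0.85)]
slot_notch [([561.2, 211.6], 0.85), ([315.9, 230.2], 0.76), ([292.4, 38.0], 0.62), ([318.3, 230.6], 0.18)]
pin_mid [([319.8, 229.9], 0.87)]
hole_load_center []
[[0.962, -0.264, -0.071, 508.674], [-0.273, -0.929, -0.248, -16.633], [-0.001, 0.258, -0.966, 306.054], [0.0, 0.0, 0.0, 1.0]]
```

View pics/w7.png

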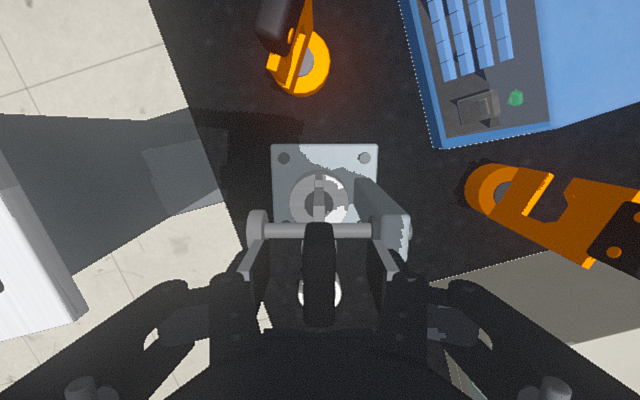

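View pics/scene7c.png

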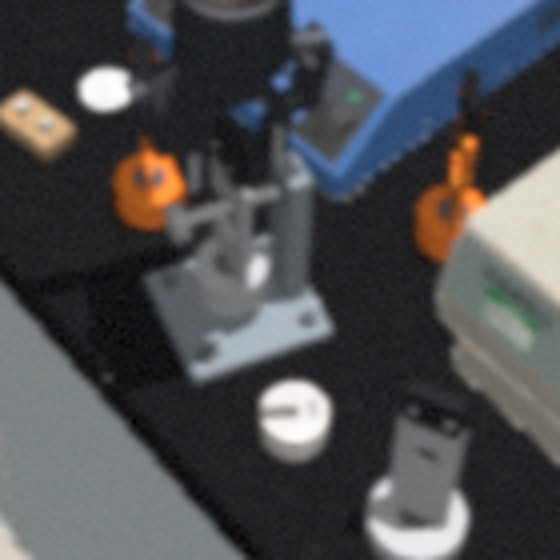

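Emit:
play_rows(
  commands="0.6 0 0 -0.005 0;0.6 0 0 -0.02 0;0.6 0 0 -0.045 0;0.6 0 0 -0.08 0;0.6 0 0 -0.11 0",
)

```text
clock: 13.7
eef_pos: [489.7, -79.1, 276.2]
orientation: [0.0, 0.99, -0.138, 0.0]
ft_force: [0.6, -0.1, -0.3]
gripper_width: 51.2
```

Emit:
play_rows(
  commands="0.6 0.03 0.04 -0.03 0;0.6 0.03 0.075 -0.04 0;0.6 0.03 0.09 -0.04 0;0.6 0.03 0.09 -0.04 0;0.6 0.03 0.09 -0.04 0",
)

```text
clock: 14.2
eef_pos: [493.3, -173.0, 313.1]
orientation: [-0.001, 0.99, -0.138, -0.001]
ft_force: [-0.0, 1.2, -0.7]
gripper_width: 51.4
```

```bash
python3 look.py w8;python3 - <<'E'
from h import *
for n in ['scene','top']: shot(n,n+'8')
a=cv2.imread('pics/scene8.png')[170:310,260:400];cv2.imwrite('pics/scene8c.png',cv2.resize(a,None,fx=4,fy=4,interpolation=2))
a=cv2.imread('pics/w8.png')[20:220,220:420];cv2.imwrite('pics/w8c.png',cv2.resize(a,None,fx=3,fy=3,interpolation=2))
E
```

```text
{'clock': 14.2, 'joints': [-0.532, -0.106, 1.849, 0.001, 1.401, -0.254], 'eef_pos': [493.319, -173.006, 313.06], 'orientation': [-0.001, 0.99, -0.138, -0.001], 'ft_force': [-0.035, 1.153, -0.701], 'gripper_width': 51.442}
slot_load_center [([445.3, 103.4], 0.89), ([297.7, 105.3], 0.73)]
slot_notch [([451.1, 108.6], 0.83), ([288.7, 105.7], 0.75)]
pin_mid [([291.7, 104.3], 0.6)]
hole_load_center [([331.6, 264.9], 0.87)]
[[0.962, -0.264, -0.073, 512.596], [-0.274, -0.93, -0.246, -110.832], [-0.003, 0.257, -0.966, 454.979], [0.0, 0.0, 0.0, 1.0]]
```

View pics/w8.png

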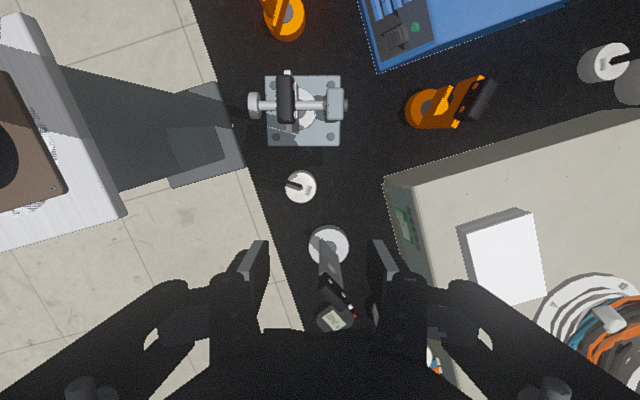

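View pics/scene8c.png

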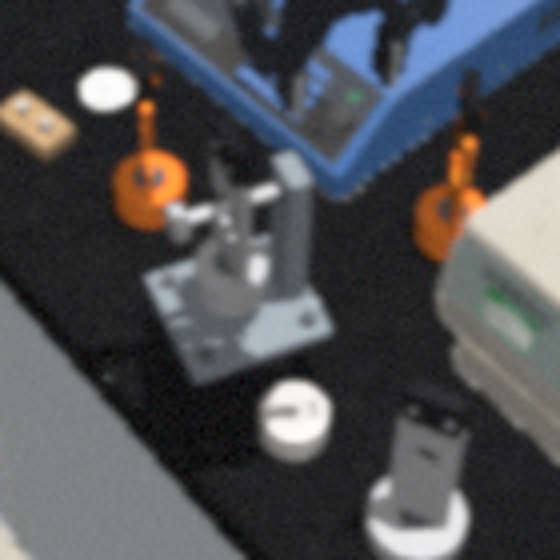

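Emit:
play_rows(
  commands="0.6 0 0 0 0;0.6 0 0 0 0;0.6 0 0 0 0;0.6 0 0 0 0;0.6 0 0 0 0",
)

```text
clock: 15.05
eef_pos: [493.9, -173.9, 314.4]
orientation: [0.0, 0.99, -0.138, 0.0]
ft_force: [1.5, -0.2, -0.7]
gripper_width: 51.1
```

```bash
cat > chk.py <<'E'
from ov import *
import sys
p=manip.grab_frame('wrist');q=manip.grab_frame('scene')
for f,off,k,(w,h),nm in [(p,np.array([235,60]),6,(125,95),'a'),(q,np.array([290,190]),8,(70,75),'b')]:
    im=cv2.resize(f['img'][off[1]:off[1]+h,off[0]:off[0]+w,::-1],None,fx=k,fy=k,interpolation=2).copy()
    cv2.imwrite(f'pics/{sys.argv[1]}{nm}_raw.png',im)
    pv=[492,-79.5,np.radians(-15.7)]
    pinov(im,f,pv,off,k)
    v=M(pv,[-1.6,0,0])[:2]+[pv[2]];b=32
    poly(im,f,v,[[-7,-20,b+168],[7,-20,b+168],[7,20,b+168],[-7,20,b+168]],(0,255,0),off,k)
    poly(im,f,v,[[27*np.cos(t),27*np.sin(t),b+30] for t in np.linspace(0,6.28,40)],(0,255,255),off,k)
    poly(im,f,v,[[-3,28,b+66],[-3,-12,b+66],[-3,-12,b+90],[-3,-7,b+101],[-3,7,b+101],[-3,15,b+90],[-3,28,b+90],[-3,28,b+135],[-3,-28,b+135],[-3,-28,b+30],[-3,28,b+30]],(255,255,0),off,k)
    cv2.imwrite(f'pics/{sys.argv[1]}{nm}.png',im)
E
python3 chk.py c1; python3 look.py w9; python3 - <<'E'
import cv2,numpy as np
a=cv2.imread('pics/scene8.png').astype(int);import sys
sys.path.insert(0,'.')
from h import *
p=shot('scene','scene9');b=cv2.imread('pics/scene9.png').astype(int)
print(np.abs(a-b)[190:260,300:345].mean(), np.abs(a-b)[280:350,250:300].mean())
E
```

```text
{'clock': 15.15, 'joints': [-0.532, -0.106, 1.847, 0.0, 1.401, -0.255], 'eef_pos': [493.904, -173.877, 314.334], 'orientation': [-0.0, 0.99, -0.138, 0.0], 'ft_force': [0.069, -0.186, -0.352], 'gripper_width': 51.126}
slot_load_center [([444.1, 102.7], 0.89), ([288.6, 103.0], 0.71), ([294.2, 103.4], 0.66)]
slot_notch [([447.6, 102.5], 0.86), ([288.9, 102.1], 0.68)]
pin_mid [([287.1, 102.2], 0.86)]
hole_load_center [([329.6, 263.8], 0.87)]
[[0.962, -0.264, -0.071, 512.879], [-0.273, -0.929, -0.248, -111.443], [-0.001, 0.258, -0.966, 456.187], [0.0, 0.0, 0.0, 1.0]]
2.635026455026455 1.6662857142857144
```

View pics/c1a.png

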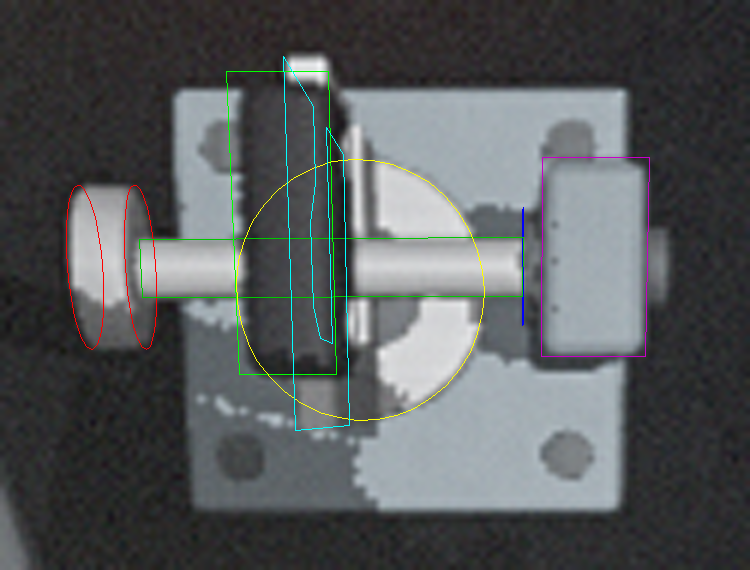

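View pics/c1b.png

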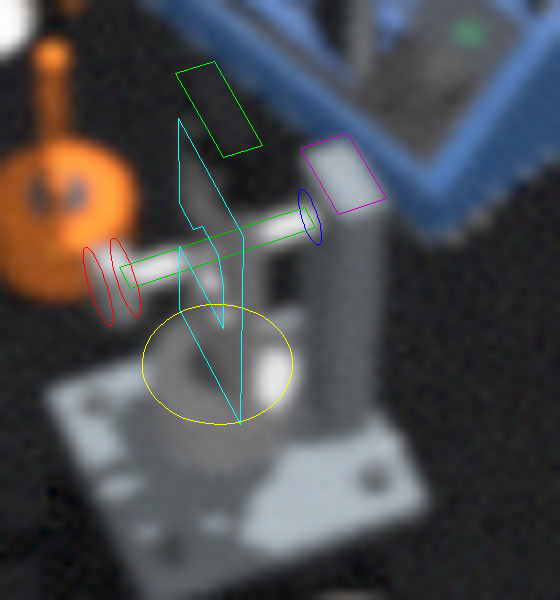

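Emit:
play_rows(
  commands="0.6 0 0 0 0;0.6 0 0 0 0;0.6 0 0 0 0;0.6 0 0 0 0",
)

```text
clock: 15.85
eef_pos: [493.9, -173.8, 314.3]
orientation: [0.0, 0.99, -0.138, -0.0]
ft_force: [-0.3, -1.3, -0.1]
gripper_width: 51.3
```

```bash
python3 - <<'E'
from h import *
a=manip.grab_frame('wrist')['img'].astype(int)
for i in range(4):
    b=manip.grab_frame('wrist')['img'].astype(int)
    print([round(np.abs(a-b)[r[0]:r[1],r[2]:r[3]].mean(),2) for r in [(65,145,270,320),(20,60,300,380),(160,210,280,330)]])
p=shot('wrist','w10');s=shot('scene','scene10');shot('top','top10')
c=lambda n:cv2.imread(f'pics/{n}.png').astype(np.float32)[:,:,1]
print(cv2.phaseCorrelate(c('w9')[70:140,272:300],c('w10')[70:140,272:300]))
a=cv2.imread('pics/w10.png')[60:155,235:360];cv2.imwrite('pics/w10c.png',np.clip(cv2.resize(a,None,fx=6,fy=6,interpolation=2)*1.6,0,255).astype('uint8'))
a=cv2.imread('pics/top10.png')[190:260,300:430];cv2.imwrite('pics/t10c.png',cv2.resize(a,None,fx=6,fy=6,interpolation=2))
E
```

```text
[np.float64(2.8), np.float64(4.74), np.float64(3.61)]
[np.float64(2.82), np.float64(4.77), np.float64(3.61)]
[np.float64(2.84), np.float64(4.76), np.float64(3.67)]
[np.float64(2.8), np.float64(4.82), np.float64(3.57)]
((0.03812752925313667, -0.024639626834300543), 0.9956913899492335)
```

View pics/w10c.png

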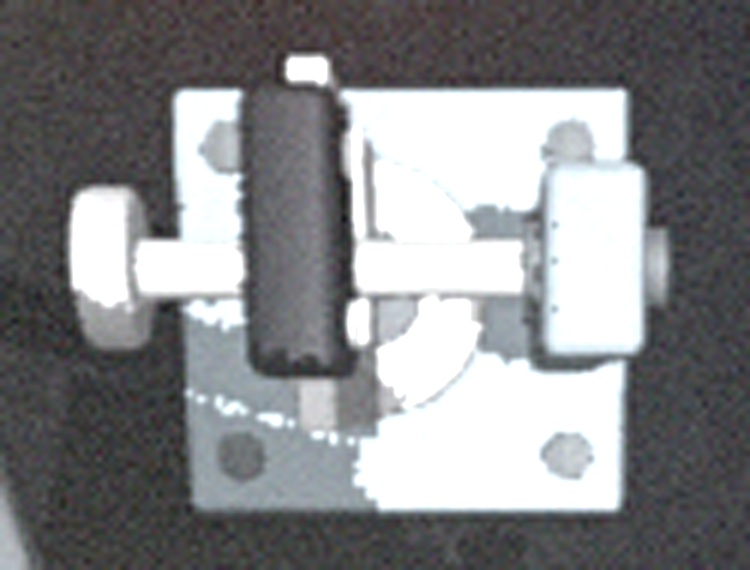

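View pics/t10c.png

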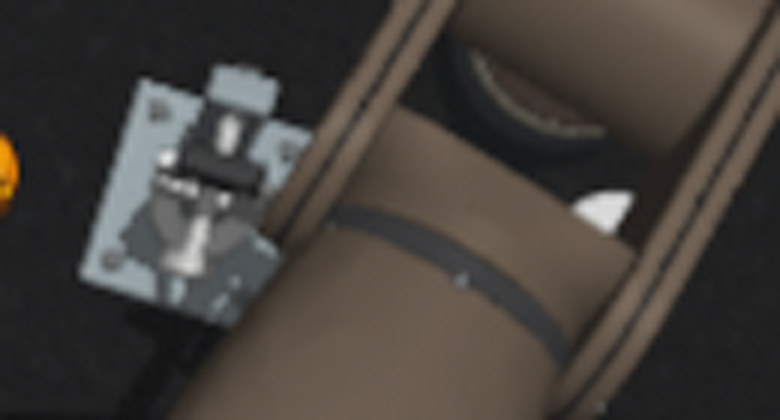

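```bash
python3 - <<'E'
from workcell import manip
print(manip.hand_in(), manip.read_state()['clock'])
E
```

```text
the job is handed in; nothing more can be done
the job is handed in; nothing more can be done
```

The slotted load is hanging on the pin between the head and the post, and I handed the job in at about 16 s. I gripped it by its block, carried it over the stand and slid the slot sideways over the pin with no sign of contact. I then lowered it until the pin took the weight, let go and moved the arm clear.

**Last checks:**
- **Seating:** the pin began to carry the load with the disc's underside 31–32 mm above the bench, against 32 mm expected when fully home. After I opened the jaws, the tool force was near zero.
- **Stillness:** the hanging load moved 0.04 pixels between wrist pictures 0.7 s apart, so it was not swinging.
- **Other loads:** the arm did not touch the round-hole load or the two orange look-alikes, and the last pictures show no change in them.

**Small disagreement:** the grip block appeared about 1.5 mm closer to the post than my model predicted. That is within the camera calibration error and leaves room to the collar and head. I did not get a direct side view of the notch, so the seating rests on the contact height, the forces and the overlay.

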